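# Scrape the worn soap off the felting table into the basin

## Task

Take the bench scraper out of its slotted wooden block and, with its edge held lightly but steadily down on the table, push the worn sliver of soap over the table's far edge so that it drops into the basin below. Then stand the scraper back in its block, upright and fully home in the slot. Do not press hard, keep the gripper itself off the slimy soap, do not let the blade ride up over the soap, and leave everything else where it is.

Things in the scene. Friction and masses are not known exactly. Their poses are not given: they have to be found in the camera images.
- scraper_grip (a point): Centre of the bench scraper's wooden handle: 130 mm long (y), 24 mm thick (x, flat sides), 28 mm high (z up). Below it an upright steel blade 130 mm wide (y), 3 mm thick (x), its straight lower edge 81 mm below this point. About 0.16 kg, alike on both faces. It starts standing loosely in the block's slot, leaning slightly. Grip firmly (about 40 N): dragging tries to turn it in the jaws.
- scraper_edge (a point): Middle of the lower edge of the scraper's blade (81 mm below the handle's centre); axes as scraper_grip. The blade is stiff and 4 to 6 N on the table is plenty: lower the last millimetres slowly, by feel. With the handle leaning about 10 degrees ahead of the edge the blade trails smoothly; upright or leaning back it tends to dig in.
- soap_mid (a point): Centre of the worn sliver of soap, half-way up: off-white oval 63 mm long (its y) by 45 mm wide (its x), 7 mm thick in the middle, flat below and thinning to about 1 mm at the rim, so that a blade held above the table rides up on it. It lies loose and flat on the table, about 20 g (it varies), apart from the thick new bar of soap.
- basin: Round grey plastic basin standing on a stool just below the table's far edge, partly under the table. Fixed. Origin on the floor on its axis (750 mm below the table top), z up. Mouth 280 mm in diameter, its rim 50 mm below the table top; floor inside 170 mm below the table top, about 220 mm across.
- block: Wooden block with one straight slot that holds the scraper, let into the table top to a depth that varies, fixed. Origin on its middle, 10 mm below the slot's floor, within 10 mm of the table's surface; z up. 60 mm (x) by 130 mm (y), top 52 mm above the origin. The slot runs along y through the middle, open at both ends, 6 mm wide, walls 110 mm long; more than 40 mm above the origin its mouth flares to about 20 mm.
- table_edge (a point): Middle of the work table's straight far edge, at the height of the table top. The edge runs along the point's y (world y) for 750 mm either way; the top is plain flat level wood at height 0, 30 mm thick.
- bar: Bystander: thick new bar of soap, 55 x 85 x 28 mm, origin at its underside, on the wooden dish
- dish: Bystander: low wooden soap dish 90 x 125 x 20 mm, origin at its underside
- roller: Bystander: ridged wooden palm felting tool, 55 x 100 x 40 mm, origin at its underside, near the far edge
- spray: Bystander: small white mist bottle with a black head, 64 mm across and 141 mm tall, origin at its underside, near the far edge
- cup0: Bystander: small reddish clay cup, 62 mm across, 50 mm tall, origin at its underside
- cup1: Bystander: the other such cup
- bowl: Bystander: white bowl 120 mm across, 60 mm tall, origin at its underside
- jar: Bystander: glass jar with a steel cap, 60 mm across, 75 mm tall, origin at its underside

How it is judged:
On the way, in this order (a step that is already met when the one before it is completed fails the run):
1. the scraper's edge is down on the table and pushes the soap along (soap moved over 30 mm, still on the table) (contact force between scraper and table above 0.5 N and distance of soap_mid from where it was at the start of the episode above 0.03 m and height (world z) of soap_mid above 0 m and angle between scraper_edge's own z axis and vertical below 0.6 rad), for 0.2 s.
2. the soap has dropped into the basin (horizontal distance between soap_mid and basin below 0.125 m and height (world z) of soap_mid between -0.19 and -0.1 m), for 0.2 s.
At the end, for the whole second after the job is handed in: The soap lies at rest inside the basin; the scraper stands in the block's slot, its edge within 5 mm of the slot's floor and within 30 mm of the middle along the slot, leaning less than 0.15 rad, released and at rest (all of step 2 and linear speed of soap below 0.03 m/s and x of scraper_edge in the frame of block between -0.006 and 0.006 m and y of scraper_edge in the frame of block between -0.03 and 0.03 m and z of scraper_edge in the frame of block below 0.015 m and angle between scraper_edge's own z axis and vertical below 0.15 rad and linear speed of scraper below 0.02 m/s); the robot touches nothing.
It fails at once if the scraper pressed on the table with more than 15 N (contact force between scraper and table above 15 N).
It fails at once if the blade rides up over the soap: touching it with its edge more than 3 mm above the table while the soap is still on the table (contact force between scraper and soap above 0.5 N and height (world z) of scraper_edge above 0.003 m and height (world z) of soap_mid above 0 m).
It fails at once if the gripper or arm touches the soap (contact force between any of the fingers, the arm and soap above 0.2 N).
It fails at once if another thing on the table moved by more than 20 mm (distance of any of bar, roller, spray, cup0, cup1, bowl, jar, dish from where it was at the start of the episode above 0.02 m).
It also fails if it takes over 72 s, if anything falls off the work surface, if the arm or the gripper's body presses on something with over 40 N, if the wrist force passes 120 N, or if a joint passes its speed limit or range.

## Robot

A 6-joint arm with a two-finger parallel gripper is mounted at the origin on the work surface. World frame = base frame: x ahead of the robot, y to its left, z up, the work surface at z = 0. Lengths are in m, angles in rad, forces in N, time in s.
With the tool pointing down it reaches from about 0.3 to 1 m from the base axis. Payload 5.1 kg.
Tool frame: the origin (TCP) lies between the finger pads; the fingertips stand 11 mm ahead of it and the grasp point (between the pads) lies 8 mm behind it; z points along the fingers, y is the direction in which the jaws open and shut (so a half turn about z gives the same grasp; the last joint's range is limited). The gripper opens to 95 mm and grips with 3 to 60 N. Pads are 20 mm wide; open, the fingers measure 119 mm over their backs; the gripper's body (75 mm by 180 mm) begins 59 mm behind the grasp point.
Start: joints at [-1.274, 0.124, 1.65, -0, 1.367, -0.083], TCP at [0.241, -0.604, 0.226] pointing down, gripper open.
Joint ranges: [-2.61, 2.61], [-1.02, 2.33], [0.03, 2.71], [-1.35, 4.49], [0.32, 2.68], [-2.91, 2.91]. Speed limits (rad/s): [2.57, 2.57, 3.14, 3.14, 3.14, 3.14].

## Interface

Orientations are given as a unit quaternion [w, x, y, z].
In Python, from workcell import arm gives the robot as it stands.
- The arm moves only by the tool servo_tool, never from a script. Its argument "rows" is a list of rows, each a list of 3 entries, a list of its own where there are three numbers: the shift along the world's x, y, z in mm, then the turn about the world's z in degrees, then the finger opening in mm, from 0 to 95.1. A call has exactly 5 rows; each row shifts and turns the commanded pose from where the row before left it; what a row does not reach is not made up. A row lasts 1/12 s, in which the tool goes at most 41.7 mm and 7.16 degrees, less where a joint would pass 70% of its speed; a pose out of reach is approached as far as the arm can. A call is refused whole if a number of a shift passes 41.7 or a number of a turn 7.16, either way. A call with a gripper value outside its range is refused whole. The fingers move at their own pace and stop on an object; "newtons" is the grip in N (left out, the last holds). Time passes only in rows, so rows that do not move let the fingers close, or fill a call up. It gives the time, the measured TCP pose, the force and the opening at its end, in the units of the state.
- arm.state(): the state, without advancing time (a new reading comes with each control period).
- arm.camera(name): name is "scene" or "top" or "wrist"; returns the picture (400x640x3 uint8, blue, green, red); there is no depth.
- arm.calibration(name): a dict with "fx", "fy", "cx", "cy" (pixels), "rvec" (rotation vector, rad) and "tvec" (3), from world to camera coordinates, as OpenCV has them. Camera axes: x right, y down, z forward; pixel columns grow to the right and rows downward; lengths in m; the calibration is good to about 2 mm. A picture is of the moment at which its call begins: read the wrist's pose just before it. calibration takes no time and is no camera call; for the wrist camera it gives the pose at the moment of the call.
- arm.hand_in(): hands the job in, once; it reports no verdict.
The state is a dict: "time": time; "joint_positions": joint angles; "joint_vel": joint speeds; "joint_torque": joint torques, N m; "eef_pos": TCP position; "tcp_rot": TCP orientation; "wrist_force": force on the tool from outside, world axes, zero at the start; "moment": the same for the moment, N m; "gripper_width": finger opening in m.
Only numpy, scipy, OpenCV 4.12 (cv2) and the standard library are available. Lean on these libraries where they do the work, as an engineer would, in place of code of your own. Each camera call takes 0.05 s, during which the arm holds its last target. There are 200 camera calls.

## Working session

There is one attempt and no reset: what is moved stays moved. The work goes in short steps, Python scripts to look and compute and a tool call to move; the robot and the scene stay as the last step left them, time stands still between calls to the robot, and variables do not carry over. Pictures are saved under pics/ and viewed, about 8 in all and at most 12, crops included, and the job is handed in when it is done.

Besides the shell and the picture viewer there is one more tool, called after "Request:" as a command line: name --argument value ..., lists and objects as JSON in quotes. servo_tool: Moves the arm, as the interface text tells. Its arguments: {"type":"object","properties":{"rows":{"type":"array"},"newtons":{"type":"number"}},"required":["rows"]}

```bash
mkdir -p pics; cat > h.py <<'E'
import cv2,numpy as np
from workcell import arm
def ray(cal,u,v,z):
    R=cv2.Rodrigues(np.array(cal["rvec"],float))[0];t=np.array(cal["tvec"],float).ravel()
    d=R.T@np.array([(u-cal["cx"])/cal["fx"],(v-cal["cy"])/cal["fy"],1]);c=-R.T@t
    return c+d*(z-c[2])/d[2]
def proj(cal,p):
    K=np.array([[cal["fx"],0,cal["cx"]],[0,cal["fy"],cal["cy"]],[0,0,1.]])
    return cv2.projectPoints(np.array([p],float),np.array(cal["rvec"],float),np.array(cal["tvec"],float),K,None)[0].ravel()
E
python3 - <<'E'
from h import *
for n in("top","scene"):
    cv2.imwrite(f"pics/{n}0.png",arm.camera(n))
    c=arm.calibration(n);print(n,c)
    R=cv2.Rodrigues(np.array(c["rvec"]))[0];print(-R.T@np.array(c["tvec"]).ravel())
print(arm.state())
E
```

```text
top {'fx': 373.148856390495, 'fy': 373.148856390495, 'cx': 316.7196521033635, 'cy': 201.17576416763097, 'rvec': array([ 2.16750641, -2.11533261,  0.18624771]), 'tvec': array([-0.00764539,  0.53650834,  1.02235438])}
[0.36378498 0.01490216 1.09569455]
scene {'fx': 500.3097824181685, 'fy': 500.3097824181685, 'cx': 322.02886854709817, 'cy': 203.30143225348684, 'rvec': array([ 2.38939385,  0.69945546, -0.23903917]), 'tvec': array([-0.4931167 , -0.40307875,  1.50582211])}
[ 1.08590136 -0.78798521  0.93436305]
{'time': 0.1, 'joint_positions': array([-1.27361381e+00,  1.24449707e-01,  1.65155084e+00, -8.36815360e-06,
        1.36748854e+00, -8.25661797e-02]), 'joint_vel': array([ 0.00030247, -0.00253011, -0.0023753 ,  0.00128002, -0.00122293,
       -0.00028463]), 'joint_torque': array([ 2.73300029e-04, -4.18880117e+01, -3.61097038e+01,  7.76645495e-02,
        4.61516320e-02, -6.24329277e-05]), 'eef_pos': array([ 0.24077191, -0.60315414,  0.22449567]), 'tcp_rot': array([-9.42324586e-04,  9.82027356e-01,  1.88736252e-01, -1.05629854e-04]), 'wrist_force': array([ 0.46237163, -0.44206184,  0.1756925 ]), 'moment': array([-0.01315346,  0.01409562, -0.03432793]), 'gripper_width': 0.09528267283643742}
```

View pics/top0.png

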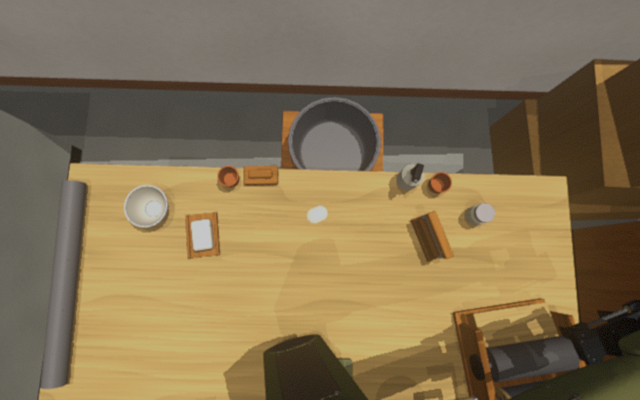

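View pics/scene0.png

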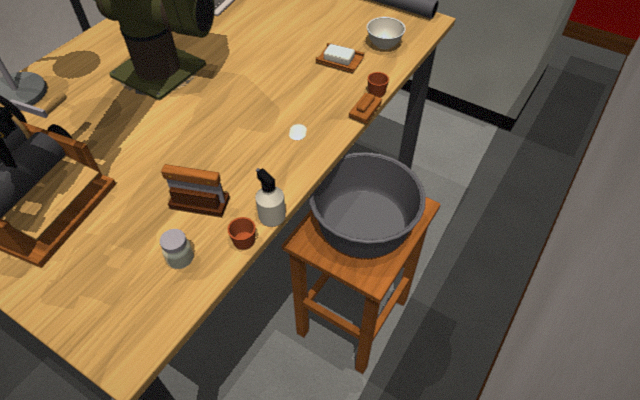

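```bash
python3 - <<'E'
from h import *
a=cv2.imread("pics/top0.png");s=cv2.imread("pics/scene0.png")
A=cv2.resize(a[160:280,280:520],None,fx=3.2,fy=3.2,interpolation=cv2.INTER_CUBIC) 
B=cv2.resize(s[150:225,150:350],None,fx=3,fy=3,interpolation=cv2.INTER_CUBIC)
o=np.zeros((384+225,768,3),np.uint8);o[:384,:768]=A;o[384:,:600]=B
cv2.imwrite("pics/crop0.png",o[:600])
c=arm.calibration("top")
for n,u,v,z in[("soap",317,214,.003),("edgeL",240,168,0),("edgeR",400,172,0),("handle",432,237,.09),("basinL",290,140,-.05),("basinR",382,140,-.05),("spray",411,178,.0),("roller",278,176,.03),("bfloor",332,150,-.17)]:print(n,ray(c,u,v,z).round(3))
E
```

```text
soap [0.505 0.003 0.003]
edgeL [0.639 0.238 0.   ]
edgeR [ 0.639 -0.245  0.   ]
handle [ 0.439 -0.308  0.09 ]
basinL [ 0.748  0.095 -0.05 ]
basinR [ 0.756 -0.2   -0.05 ]
spray [ 0.622 -0.278  0.   ]
roller [0.61 0.12 0.03]
bfloor [ 0.755 -0.046 -0.17 ]
```

View pics/crop0.png

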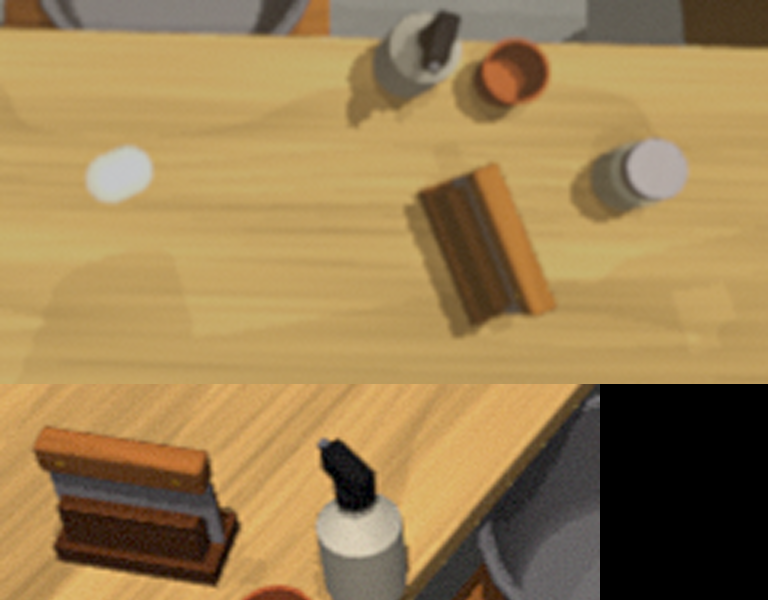

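```bash
python3 - <<'E'
from h import *
c=arm.calibration("top");d=arm.calibration("scene")
K=lambda c:np.array([[c["fx"],0,c["cx"]],[0,c["fy"],c["cy"]],[0,0,1.]])@np.c_[cv2.Rodrigues(np.array(c["rvec"]))[0],np.array(c["tvec"]).ravel()]
T=lambda u,v:(280+u/3.2,160+v/3.2)
S=lambda u,v:(150+u/3,150+(v-384)/3)
for a,b in[(T(528,315),S(47,428)),(T(475,170),S(208,453))]:
    X=cv2.triangulatePoints(K(c),K(d),np.array(a),np.array(b)).ravel();print(X[:3]/X[3])
for z in(.1,.11):
    P=[ray(c,*T(*p),z) for p in((475,170),(497,164),(554,306),(528,315))]
    e=(P[0]+P[1]-P[2]-P[3])/2
    print(z,np.mean(P,0).round(4),np.degrees(np.arctan2(e[1],e[0])).round(1),np.linalg.norm(e).round(3),[p[:2].round(3) for p in P])
for p in((418,192),(472,325)):print(ray(c,*T(*p),.05))
E
```

```text
[ 0.3826404  -0.33421527  0.10759781]
[ 0.50208908 -0.29152143  0.11163504]
0.1 [ 0.4456 -0.3271  0.1   ] 19.7 0.126 [array([ 0.502, -0.296]), array([ 0.508, -0.315]), array([ 0.39 , -0.359]), array([ 0.382, -0.337])]
0.11 [ 0.4448 -0.3237  0.11  ] 19.7 0.125 [array([ 0.501, -0.293]), array([ 0.506, -0.312]), array([ 0.39 , -0.356]), array([ 0.382, -0.334])]
[ 0.48836215 -0.26107548  0.05      ]
[ 0.37343826 -0.30604744  0.05      ]
```

Request:
servo_tool --rows '[[[20,29,0],-0.3,95],[[20,29,0],-0.3,95],[[20,29,0],-0.3,95],[[20,29,0],-0.3,95],[[20,29,0],-0.3,95]]'

```text
time: 0.52
eef_pos: [0.3413, -0.457, 0.225]
tcp_rot: [-0.0, 0.984, 0.175, -0.0]
wrist_force: [0.6, -0.4, -0.1]
gripper_width: 0.0949
```

Request:
servo_tool --rows '[[[20,29,0],0,95],[[20,29,0],0,95],[[20,29,0],0,95],[[20,29,0],0,95],[[20,29,0],0,95]]'

```text
time: 0.93
eef_pos: [0.4414, -0.3119, 0.2252]
tcp_rot: [-0.0, 0.984, 0.176, -0.0]
wrist_force: [0.2, -0.9, -0.3]
gripper_width: 0.095
```

Request:
servo_tool --rows '[[[0,0,0],0,95],[[0,0,0],0,95],[[0,0,0],0,95],[[0,0,0],0,95],[[0,0,0],0,95]]'

```text
time: 1.35
eef_pos: [0.4402, -0.3147, 0.2255]
tcp_rot: [-0.0, 0.985, 0.175, -0.0]
wrist_force: [0.7, -0.4, -0.2]
gripper_width: 0.0945
```

```bash
python3 - <<'E'
from h import *
c=arm.calibration("wrist");s=arm.state();print(s["eef_pos"],s["tcp_rot"],s["wrist_force"],s["time"])
a=arm.camera("wrist");cv2.imwrite("pics/w1.png",a)
import json;json.dump({k:np.array(v).tolist() for k,v in c.items()},open("w1.json","w"))
print(c)
E
```

```text
[ 0.44024648 -0.31470529  0.22547133] [-6.10840507e-05  9.84576488e-01  1.74954567e-01 -1.88797195e-04] [ 0.68161966 -0.42358614 -0.22374132] 1.35
{'fx': 313.7832897185513, 'fy': 313.7832897185513, 'cx': 320.6319600893163, 'cy': 200.28573626065295, 'rvec': array([-2.41044946,  1.68277882,  0.2012466 ]), 'tvec': array([-0.44651537,  0.26883972,  0.46075358])}
```

View pics/w1.png

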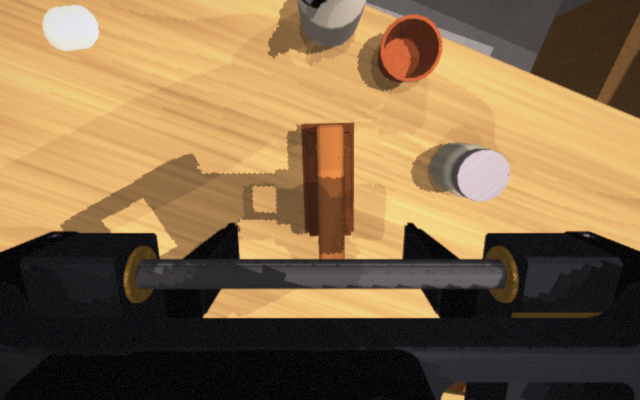

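```bash
python3 - <<'E'
from h import *
import json;c=json.load(open("w1.json"));m=cv2.imread("pics/w1.png")
cv2.imwrite("pics/w1c.png",cv2.resize(m[110:270,270:390],None,fx=3.7,fy=3.7,interpolation=cv2.INTER_CUBIC))
print("soap",ray(c,70,27,.002),[ray(c,*p,.001).round(3) for p in((42,22),(99,33),(72,5),(70,50))])
E
```

```text
soap [0.50361453 0.0044793  0.002     ] [array([0.498, 0.035, 0.001]), array([ 0.509, -0.026,  0.001]), array([0.526, 0.007, 0.001]), array([0.48 , 0.001, 0.001])]
```

View pics/w1c.png

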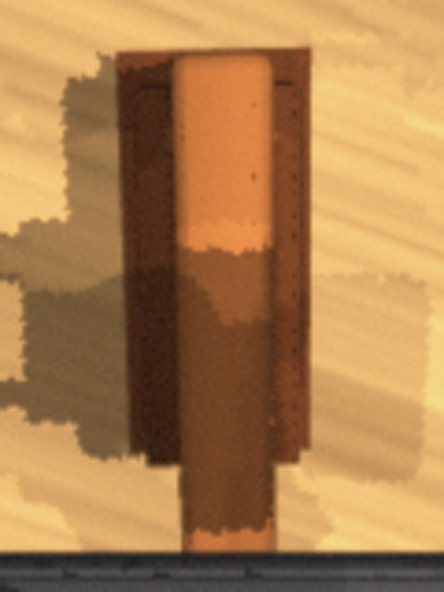

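```bash
python3 - <<'E'
from h import *
import json;c=json.load(open("w1.json"))
P=lambda u,v,z:ray(c,270+u/3.7,110+v/3.7,z)[:2]
for z in(.045,.052,.06):
    a,b,d,e=[P(*p,z) for p in((118,52),(311,48),(130,458),(309,455))]
    L=(a+b-d-e)/2;print(z,"width",np.linalg.norm(a-b).round(4),np.linalg.norm(d-e).round(4),"farmid",(a+b)/2,"nearmid",(d+e)/2,"ang",np.degrees(np.arctan2(L[1],L[0])).round(2),"len",np.linalg.norm(L).round(4))
for z in(.100,.109,.115):
    a,b,d,e=[P(*p,z) for p in((173,56),(272,56),(182,550),(275,550))]
    L=(a+b-d-e)/2;print(z,"w",np.linalg.norm(a-b).round(4),np.linalg.norm(d-e).round(4),"farmid",(a+b)/2,"mid near",(d+e)/2,"ang",np.degrees(np.arctan2(L[1],L[0])).round(2))
E
```

```text
0.045 width 0.0548 0.0553 farmid [ 0.50439496 -0.29867701] nearmid [ 0.39074234 -0.34276663] ang 21.2 len 0.1219
0.052 width 0.0537 0.0541 farmid [ 0.5043275  -0.29853281] nearmid [ 0.39301914 -0.34171301] ang 21.2 len 0.1194
0.06 width 0.0524 0.0528 farmid [ 0.5042504  -0.29836801] nearmid [ 0.39562121 -0.34050887] ang 21.2 len 0.1165
0.1 w 0.0236 0.0245 farmid [ 0.50322444 -0.29982698] mid near [ 0.38504662 -0.34586722] ang 21.29
0.109 w 0.0228 0.0238 farmid [ 0.50315797 -0.29956933] mid near [ 0.38872039 -0.34415243] ang 21.29
0.115 w 0.0223 0.0233 farmid [ 0.50311366 -0.29939756] mid near [ 0.39116957 -0.34300924] ang 21.29
```

Request:
servo_tool --rows '[[[2,-8,0],1,95],[[0,0,-35],0,95],[[0,0,-35],0,95],[[0,0,-35],0,95],[[0,0,-33],0,95]]'

```text
time: 1.82
eef_pos: [0.4422, -0.3225, 0.0862]
tcp_rot: [0.0, 0.983, 0.184, 0.0]
wrist_force: [-0.0, 0.3, -0.4]
gripper_width: 0.0947
```

Request:
servo_tool --rows '[[[0,0,0],0,50],[[0,0,0],0,40],[[0,0,0],0,32],[[0,0,0],0,26],[[0,0,0],0,20]]' --newtons 10

```text
time: 2.23
eef_pos: [0.4444, -0.3231, 0.0907]
tcp_rot: [0.002, 0.983, 0.184, 0.002]
wrist_force: [0.6, -0.0, -0.3]
gripper_width: 0.0668
```

Request:
servo_tool --rows '[[[0,0,0],0,10],[[0,0,0],0,10],[[0,0,0],0,10],[[0,0,0],0,10],[[0,0,0],0,10]]' --newtons 10

```text
time: 2.65
eef_pos: [0.443, -0.3216, 0.0878]
tcp_rot: [0.0, 0.983, 0.185, 0.0]
wrist_force: [-0.0, -0.1, 0.3]
gripper_width: 0.0336
```

Request:
servo_tool --rows '[[[0,0,0],0,10],[[0,0,0],0,10],[[0,0,0],0,10],[[0,0,0],0,10],[[0,0,0],0,10]]' --newtons 10

```text
time: 3.07
eef_pos: [0.4431, -0.3219, 0.0877]
tcp_rot: [0.0, 0.983, 0.184, 0.0]
wrist_force: [1.1, -1.8, -1.7]
gripper_width: 0.024
```

Request:
servo_tool --rows '[[[0,0,0],0,10],[[0,0,0],0,10],[[0,0,0],0,10],[[0,0,0],0,10],[[0,0,0],0,10]]' --newtons 40

```text
time: 3.48
eef_pos: [0.4431, -0.322, 0.0877]
tcp_rot: [0.0, 0.983, 0.184, 0.0]
wrist_force: [1.4, -3.2, -2.7]
gripper_width: 0.024
```

Request:
servo_tool --rows '[[[0,0,10],0,10],[[0,0,20],0,10],[[0,0,25],0,10],[[0,0,25],0,10],[[0,0,0],0,10]]'

```text
time: 3.9
eef_pos: [0.4449, -0.3229, 0.1732]
tcp_rot: [0.002, 0.983, 0.184, 0.003]
wrist_force: [1.0, -0.9, 0.2]
gripper_width: 0.0233
```

Request:
servo_tool --rows '[[[1,33,0],6.9,10],[[1,33,0],6.9,10],[[1,33,0],6.9,10],[[1,33,0],6.9,10],[[1,33,0],6.9,10]]'

```text
time: 4.32
eef_pos: [0.4466, -0.1544, 0.1661]
tcp_rot: [-0.002, 0.883, 0.47, -0.001]
wrist_force: [0.6, 0.5, -2.1]
gripper_width: 0.0237
```

Request:
servo_tool --rows '[[[1,33,0],6.9,10],[[1,33,0],6.9,10],[[1,33,0],6.9,10],[[1,33,0],6.9,10],[[1,30,0],6.9,10]]'

```text
time: 4.73
eef_pos: [0.4513, 0.0076, 0.1663]
tcp_rot: [-0.002, 0.703, 0.711, -0.001]
wrist_force: [0.7, -0.2, -1.0]
gripper_width: 0.0241
```

Request:
servo_tool --rows '[[[0,0,0],0,10],[[0,0,0],0,10],[[0,0,0],0,10],[[0,0,0],0,10],[[0,0,0],0,10]]'

```text
time: 5.15
eef_pos: [0.4527, 0.0043, 0.1673]
tcp_rot: [-0.0, 0.706, 0.708, -0.0]
wrist_force: [-0.1, -0.6, -1.1]
gripper_width: 0.024
```

```bash
python3 - <<'E'
from h import *
s=arm.state();print(s["eef_pos"],s["tcp_rot"],s["wrist_force"],s["joint_positions"])
a=arm.camera("scene");c=arm.calibration("scene")
p=s["eef_pos"];print(proj(c,[p[0],p[1],p[2]+.008-.081]),[proj(c,[p[0],p[1]+e,p[2]+.008-.081]) for e in(-.065,.065)])
u,v=proj(c,p).astype(int);x,y=max(u-90,0),max(v-60,0)
print(x,y);cv2.imwrite("pics/s2.png",cv2.resize(a[y:y+145,x:x+195],None,fx=4,fy=4,interpolation=cv2.INTER_CUBIC))
E
```

```text
[0.45274565 0.00432542 0.16733171] [-2.98105879e-04  7.06353117e-01  7.07859524e-01 -2.81578222e-04] [-0.11397705 -0.64570826 -1.06638542] [-1.09066349e-01 -2.87520063e-01  2.13545901e+00 -6.95079000e-05
  1.29447110e+00 -1.11177740e-01]
[279.53408469  97.20873874] [array([264.36801332, 111.52024517]), array([293.91811323,  83.63520926])]
187 13
```

View pics/s2.png

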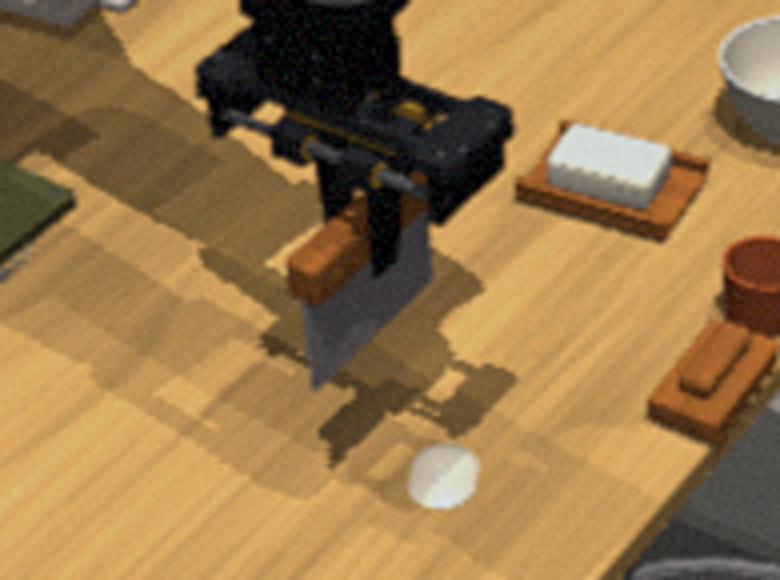

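Request:
servo_tool --rows '[[[0,0,-30],0,10],[[0,0,-30],0,10],[[0,0,-25],0,10],[[0,0,0],0,10],[[0,0,0],0,10]]'

```text
time: 5.62
eef_pos: [0.4518, 0.0048, 0.0815]
tcp_rot: [-0.001, 0.706, 0.708, -0.001]
wrist_force: [0.5, 0.1, 0.0]
gripper_width: 0.0238
```

Request:
servo_tool --rows '[[[0,0,-1],0,10],[[0,0,-1],0,10],[[0,0,-1],0,10],[[0,0,0],0,10],[[0,0,0],0,10]]'

```text
time: 6.03
eef_pos: [0.4535, 0.0053, 0.0806]
tcp_rot: [0.001, 0.705, 0.709, 0.0]
wrist_force: [0.1, 0.7, -0.4]
gripper_width: 0.0241
```

Request:
servo_tool --rows '[[[0,0,-0.7],0,10],[[0,0,-0.7],0,10],[[0,0,-0.6],0,10],[[0,0,0],0,10],[[0,0,0],0,10]]'

```text
time: 6.45
eef_pos: [0.4528, 0.0054, 0.0775]
tcp_rot: [-0.0, 0.705, 0.709, -0.0]
wrist_force: [0.5, 0.3, -1.9]
gripper_width: 0.024
```

Request:
servo_tool --rows '[[[0,0,-0.5],0,10],[[0,0,-0.5],0,10],[[0,0,-0.5],0,10],[[0,0,0],0,10],[[0,0,0],0,10]]'

```text
time: 6.87
eef_pos: [0.4529, 0.0053, 0.0761]
tcp_rot: [-0.0, 0.706, 0.709, -0.0]
wrist_force: [0.4, 0.7, -1.6]
gripper_width: 0.0241
```

Request:
servo_tool --rows '[[[0,0,-0.5],0,10],[[0,0,-0.5],0,10],[[0,0,0],0,10],[[0,0,0],0,10],[[0,0,0],0,10]]'

```text
time: 7.28
eef_pos: [0.453, 0.0053, 0.0752]
tcp_rot: [0.0, 0.705, 0.709, 0.0]
wrist_force: [-0.2, -1.0, -0.8]
gripper_width: 0.0239
```

Request:
servo_tool --rows '[[[0,0,-0.5],0,10],[[0,0,-0.5],0,10],[[0,0,0],0,10],[[0,0,0],0,10],[[0,0,0],0,10]]'

```text
time: 7.7
eef_pos: [0.4529, 0.0053, 0.0741]
tcp_rot: [-0.0, 0.706, 0.709, -0.0]
wrist_force: [0.0, 0.6, -2.0]
gripper_width: 0.0237
```

Request:
servo_tool --rows '[[[0,0,-0.5],0,10],[[0,0,-0.5],0,10],[[0,0,0],0,10],[[0,0,0],0,10],[[0,0,0],0,10]]'

```text
time: 8.12
eef_pos: [0.453, 0.0053, 0.0732]
tcp_rot: [0.0, 0.705, 0.709, 0.0]
wrist_force: [-0.3, -0.6, -1.8]
gripper_width: 0.024
```

Request:
servo_tool --rows '[[[0,0,-0.5],0,10],[[0,0,0],0,10],[[0,0,0],0,10],[[0,0,0],0,10],[[0,0,0],0,10]]'

```text
time: 8.53
eef_pos: [0.453, 0.0053, 0.0727]
tcp_rot: [0.0, 0.705, 0.709, 0.0]
wrist_force: [0.1, 0.6, -1.0]
gripper_width: 0.0239
```

Request:
servo_tool --rows '[[[0,0,-0.5],0,10],[[0,0,0],0,10],[[0,0,0],0,10],[[0,0,0],0,10],[[0,0,0],0,10]]'

```text
time: 8.95
eef_pos: [0.453, 0.0053, 0.0722]
tcp_rot: [0.0, 0.705, 0.709, 0.0]
wrist_force: [-0.8, 0.3, -1.8]
gripper_width: 0.0238
```

Request:
servo_tool --rows '[[[0,0,-0.5],0,10],[[0,0,0],0,10],[[0,0,0],0,10],[[0,0,0],0,10],[[0,0,0],0,10]]'

```text
time: 9.37
eef_pos: [0.4529, 0.0053, 0.0717]
tcp_rot: [-0.0, 0.706, 0.709, -0.0]
wrist_force: [1.0, -0.3, -1.5]
gripper_width: 0.024
```

Request:
servo_tool --rows '[[[0,0,-0.5],0,10],[[0,0,0],0,10],[[0,0,0],0,10],[[0,0,0],0,10],[[0,0,0],0,10]]'

```text
time: 9.78
eef_pos: [0.453, 0.0053, 0.0712]
tcp_rot: [0.0, 0.705, 0.709, 0.0]
wrist_force: [0.3, 1.2, -0.8]
gripper_width: 0.0239
```

Request:
servo_tool --rows '[[[0,0,-0.5],0,10],[[0,0,0],0,10],[[0,0,0],0,10],[[0,0,0],0,10],[[0,0,0],0,10]]'

```text
time: 10.2
eef_pos: [0.4529, 0.0053, 0.0706]
tcp_rot: [-0.0, 0.705, 0.709, -0.0]
wrist_force: [0.6, 0.1, -0.5]
gripper_width: 0.0239
```

Request:
servo_tool --rows '[[[0,0,-0.4],0,10],[[0,0,0],0,10],[[0,0,0],0,10],[[0,0,0],0,10],[[0,0,0],0,10]]'

```text
time: 10.62
eef_pos: [0.453, 0.0053, 0.0703]
tcp_rot: [0.0, 0.705, 0.709, 0.0]
wrist_force: [-0.2, 0.3, -1.8]
gripper_width: 0.0236
```

Request:
servo_tool --rows '[[[0,0,-0.4],0,10],[[0,0,0],0,10],[[0,0,0],0,10],[[0,0,0],0,10],[[0,0,0],0,10]]'

```text
time: 11.03
eef_pos: [0.4529, 0.0053, 0.0698]
tcp_rot: [-0.0, 0.705, 0.709, -0.0]
wrist_force: [1.0, 0.4, -1.8]
gripper_width: 0.0237
```

Request:
servo_tool --rows '[[[0,0,-0.5],0,10],[[0,0,0],0,10],[[0,0,0],0,10],[[0,0,0],0,10],[[0,0,0],0,10]]'

```text
time: 11.45
eef_pos: [0.453, 0.0053, 0.0694]
tcp_rot: [0.0, 0.706, 0.709, 0.0]
wrist_force: [-0.4, -0.1, -0.5]
gripper_width: 0.0239
```

Request:
servo_tool --rows '[[[0,0,-0.5],0,10],[[0,0,0],0,10],[[0,0,0],0,10],[[0,0,0],0,10],[[0,0,0],0,10]]'

```text
time: 11.87
eef_pos: [0.4529, 0.0053, 0.0688]
tcp_rot: [-0.0, 0.705, 0.709, -0.0]
wrist_force: [-0.3, -0.3, -1.1]
gripper_width: 0.0237
```

Request:
servo_tool --rows '[[[0,0,-0.5],0,10],[[0,0,0],0,10],[[0,0,0],0,10],[[0,0,0],0,10],[[0,0,0],0,10]]'

```text
time: 12.28
eef_pos: [0.4532, 0.0053, 0.0688]
tcp_rot: [0.0, 0.705, 0.709, 0.0]
wrist_force: [-1.9, 0.0, 4.2]
gripper_width: 0.024
```

Request:
servo_tool --rows '[[[1,0,0],0,10],[[2,0,0],0,10],[[2,0,0],0,10],[[2,0,0],0,10],[[2,0,0],0,10]]'

```text
time: 12.7
eef_pos: [0.4601, 0.0053, 0.0686]
tcp_rot: [-0.002, 0.705, 0.709, -0.002]
wrist_force: [-8.6, -0.5, 11.0]
gripper_width: 0.0236
```

Request:
servo_tool --rows '[[[0,0,0.6],0,10],[[0,0,0],0,10],[[0,0,0],0,10],[[0,0,0],0,10],[[0,0,0],0,10]]'

```text
time: 13.12
eef_pos: [0.4619, 0.0053, 0.0687]
tcp_rot: [0.0, 0.705, 0.709, -0.0]
wrist_force: [0.8, 0.0, -1.2]
gripper_width: 0.0238
```

Request:
servo_tool --rows '[[[1,0,0],0,10],[[1,0,0],0,10],[[2,0,0],0,10],[[2,0,0],0,10],[[2,0,0],0,10]]'

```text
time: 13.53
eef_pos: [0.4702, 0.0053, 0.0689]
tcp_rot: [-0.0, 0.706, 0.709, 0.0]
wrist_force: [-0.3, 0.1, -1.8]
gripper_width: 0.0237
```

Request:
servo_tool --rows '[[[1,0,-0.2],0,10],[[1,0,0],0,10],[[1,0,0],0,10],[[1,0,0],0,10],[[1,0,0],0,10]]'

```text
time: 13.95
eef_pos: [0.475, 0.0053, 0.0687]
tcp_rot: [-0.0, 0.705, 0.709, -0.0]
wrist_force: [0.6, -0.1, -1.1]
gripper_width: 0.0237
```

Request:
servo_tool --rows '[[[1,0,-0.1],0,10],[[1,0,0],0,10],[[1,0,0],0,10],[[1,0,0],0,10],[[1,0,0],0,10]]'

```text
time: 14.37
eef_pos: [0.48, 0.0053, 0.0687]
tcp_rot: [-0.0, 0.705, 0.709, -0.0]
wrist_force: [-0.9, 0.4, -0.5]
gripper_width: 0.0239
```

Request:
servo_tool --rows '[[[1,0,-0.1],0,10],[[1,0,0],0,10],[[1,0,0],0,10],[[1,0,0],0,10],[[1,0,0],0,10]]'

```text
time: 14.78
eef_pos: [0.485, 0.0053, 0.0686]
tcp_rot: [-0.0, 0.705, 0.709, -0.0]
wrist_force: [-2.7, -0.7, 0.9]
gripper_width: 0.0235
```

Request:
servo_tool --rows '[[[1,0,-0.1],0,10],[[1,0,0],0,10],[[1,0,0],0,10],[[1,0,0],0,10],[[1,0,0],0,10]]'

```text
time: 15.2
eef_pos: [0.4898, 0.0053, 0.0686]
tcp_rot: [-0.0, 0.705, 0.709, -0.0]
wrist_force: [-5.1, -0.4, 5.2]
gripper_width: 0.0238
```

Request:
servo_tool --rows '[[[2,0,0],0,10],[[2,0,0],0,10],[[2,0,0],0,10],[[2,0,0],0,10],[[2,0,0],0,10]]'

```text
time: 15.62
eef_pos: [0.4998, 0.0053, 0.0686]
tcp_rot: [-0.0, 0.705, 0.709, -0.0]
wrist_force: [-3.8, 0.5, 5.4]
gripper_width: 0.0237
```

Steady at about 6.5 N; continuing a little faster.

Request:
servo_tool --rows '[[[2,0,0.05],0,10],[[3,0,0],0,10],[[3,0,0],0,10],[[3,0,0],0,10],[[3,0,0],0,10]]'

```text
time: 16.03
eef_pos: [0.514, 0.0053, 0.0686]
tcp_rot: [-0.0, 0.705, 0.709, -0.0]
wrist_force: [-4.5, 0.4, 5.3]
gripper_width: 0.0237
```

Request:
servo_tool --rows '[[[3,0,0],0,10],[[3,0,0],0,10],[[3,0,0],0,10],[[3,0,0],0,10],[[3,0,0],0,10]]'

```text
time: 16.45
eef_pos: [0.529, 0.0053, 0.0687]
tcp_rot: [-0.0, 0.705, 0.709, -0.0]
wrist_force: [-4.5, 0.9, 6.2]
gripper_width: 0.0237
```

Request:
servo_tool --rows '[[[3,0,0.1],0,10],[[3,0,0],0,10],[[3,0,0],0,10],[[3,0,0],0,10],[[3,0,0],0,10]]'

```text
time: 16.87
eef_pos: [0.5441, 0.0053, 0.0687]
tcp_rot: [-0.0, 0.705, 0.709, -0.0]
wrist_force: [-4.5, 0.3, 6.2]
gripper_width: 0.0239
```

Request:
servo_tool --rows '[[[3,0,0],0,10],[[3,0,0],0,10],[[3,0,0],0,10],[[3,0,0],0,10],[[3,0,0],0,10]]'

```text
time: 17.28
eef_pos: [0.5591, 0.0053, 0.0686]
tcp_rot: [-0.0, 0.705, 0.709, -0.0]
wrist_force: [-5.3, 0.5, 5.6]
gripper_width: 0.0238
```

```bash
python3 - <<'E'
from h import *
s=arm.state();print(s["eef_pos"],s["wrist_force"])
a=arm.camera("scene");b=arm.camera("top")
o=np.hstack([cv2.resize(a[60:160,210:310],None,fx=4,fy=4,interpolation=cv2.INTER_CUBIC),cv2.resize(b[140:240,270:370],None,fx=4,fy=4,interpolation=cv2.INTER_CUBIC)])
cv2.imwrite("pics/p3.png",o)
E
```

```text
[0.55914679 0.00531111 0.06864305] [-5.33361964  0.50169131  5.63466866]
```

View pics/p3.png

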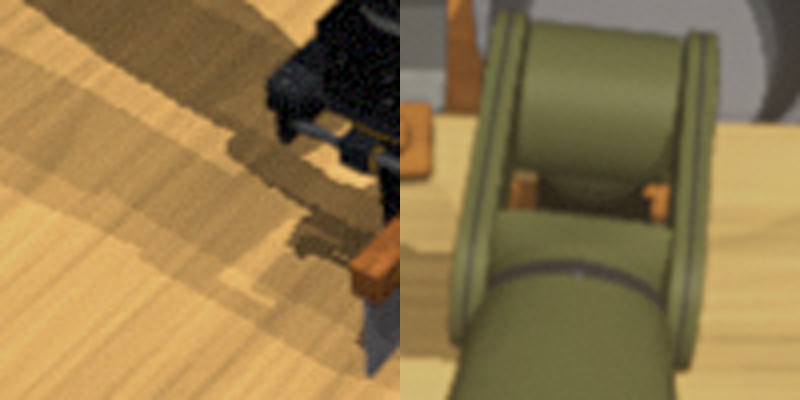

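Request:
servo_tool --rows '[[[3,0,0.05],0,10],[[3,0,0],0,10],[[3,0,0],0,10],[[3,0,0],0,10],[[3,0,0],0,10]]'

```text
time: 17.8
eef_pos: [0.5741, 0.0053, 0.0687]
tcp_rot: [-0.0, 0.705, 0.709, -0.0]
wrist_force: [-4.9, -0.9, 5.7]
gripper_width: 0.0238
```

Request:
servo_tool --rows '[[[3,0,0],0,10],[[3,0,0],0,10],[[3,0,0],0,10],[[3,0,0],0,10],[[3,0,0],0,10]]'

```text
time: 18.22
eef_pos: [0.5893, 0.0053, 0.0687]
tcp_rot: [0.0, 0.705, 0.709, -0.0]
wrist_force: [-4.6, -0.9, 4.6]
gripper_width: 0.0239
```

```bash
python3 - <<'E'
from h import *
s=arm.state();p=s["eef_pos"];print(p,s["wrist_force"])
a=arm.camera("scene");c=arm.calibration("scene")
print(proj(c,[p[0],p[1],0]))
u,v=proj(c,[p[0]+.03,p[1],0]).astype(int);print(u,v)
cv2.imwrite("pics/p4.png",cv2.resize(a[v-70:v+60,u-80:u+80],None,fx=4,fy=4,interpolation=cv2.INTER_CUBIC))
E
```

```text
[0.58925668 0.00533241 0.06868005] [-4.55469293 -0.91279317  4.6242333 ]
[324.42048874 143.63911696]
334 148
```

View pics/p4.png

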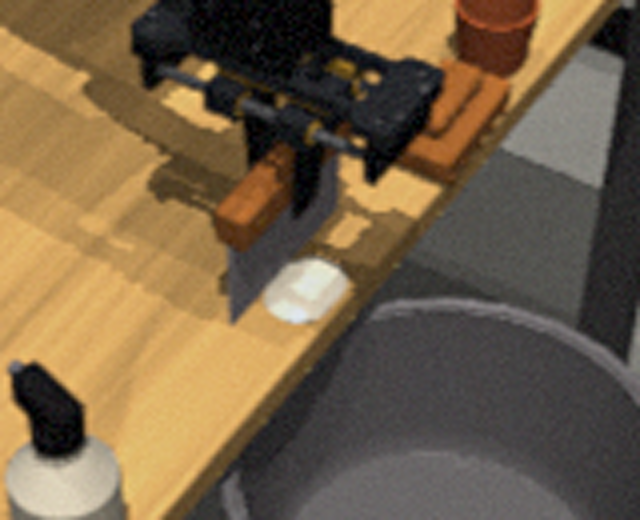

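Request:
servo_tool --rows '[[[3,0,0],0,10],[[3,0,0],0,10],[[3,0,0],0,10],[[3,0,0],0,10],[[3,0,0],0,10]]'

```text
time: 18.68
eef_pos: [0.6041, 0.0053, 0.0687]
tcp_rot: [-0.0, 0.705, 0.709, -0.0]
wrist_force: [-4.2, -0.6, 5.4]
gripper_width: 0.0238
```

Request:
servo_tool --rows '[[[3,0,0],0,10],[[4,0,0],0,10],[[4,0,0],0,10],[[4,0,0],0,10],[[4,0,0],0,10]]'

```text
time: 19.1
eef_pos: [0.6233, 0.0054, 0.0687]
tcp_rot: [-0.0, 0.705, 0.709, -0.0]
wrist_force: [-4.3, -0.1, 5.1]
gripper_width: 0.0239
```

Request:
servo_tool --rows '[[[4,0,0],0,10],[[3,0,0],0,10],[[3,0,0.1],0,10],[[2,0,0.1],0,10],[[0,0,0],0,10]]'

```text
time: 19.52
eef_pos: [0.6359, 0.0053, 0.0687]
tcp_rot: [0.001, 0.706, 0.709, 0.001]
wrist_force: [-0.7, -1.1, 0.9]
gripper_width: 0.0236
```

```bash
python3 - <<'E'
from h import *
s=arm.state();p=s["eef_pos"];print(p,s["wrist_force"])
a=arm.camera("scene");cv2.imwrite("pics/p5.png",cv2.resize(a[80:270,230:450],None,fx=3,fy=3,interpolation=cv2.INTER_CUBIC))
E
```

```text
[0.63592567 0.00531854 0.06866918] [-0.72717652 -1.08046272  0.87331445]
```

View pics/p5.png

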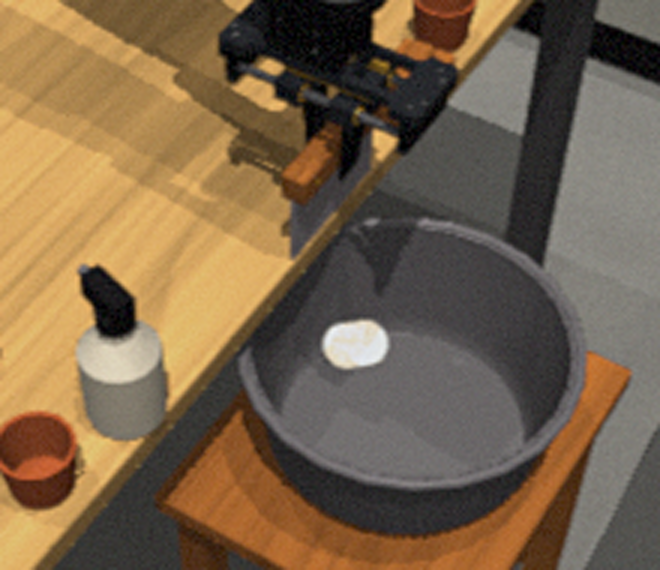

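Request:
servo_tool --rows '[[[0,0,10],0,10],[[-10,0,30],0,10],[[-20,0,30],0,10],[[-30,0,30],0,10],[[-30,0,0],0,10]]'

```text
time: 19.98
eef_pos: [0.549, 0.005, 0.1761]
tcp_rot: [0.005, 0.705, 0.709, 0.004]
wrist_force: [1.7, -0.6, -0.3]
gripper_width: 0.0238
```

Request:
servo_tool --rows '[[[-30,-10,0],-6.9,10],[[-30,-25,0],-6.9,10],[[-20,-33,0],-6.9,10],[[-15,-33,0],-6.9,10],[[-7,-33,0],-6.9,10]]'

```text
time: 20.4
eef_pos: [0.4418, -0.1293, 0.1686]
tcp_rot: [0.001, 0.885, 0.465, 0.001]
wrist_force: [1.1, -0.3, -1.8]
gripper_width: 0.0238
```

Request:
servo_tool --rows '[[[0,-40,0],-6.9,10],[[0,-40,0],-6.9,10],[[0,-40,0],-6.9,10],[[0,-40,0],-6.9,10],[[0,-33,0],-6.9,10]]'

```text
time: 20.82
eef_pos: [0.4431, -0.3245, 0.1688]
tcp_rot: [0.001, 0.984, 0.181, 0.001]
wrist_force: [1.7, 0.8, -1.0]
gripper_width: 0.024
```

Request:
servo_tool --rows '[[[0,0,0],0,10],[[0,0,0],0,10],[[0,0,0],0,10],[[0,0,0],0,10],[[0,0,0],0,10]]'

```text
time: 21.23
eef_pos: [0.4436, -0.3204, 0.1683]
tcp_rot: [-0.0, 0.983, 0.185, 0.0]
wrist_force: [-0.8, -0.2, -0.3]
gripper_width: 0.0239
```

Request:
servo_tool --rows '[[[-0.2,-2.2,0],0,10],[[0,0,-20],0,10],[[0,0,-15],0,10],[[0,0,0],0,10],[[0,0,0],0,10]]'

```text
time: 21.65
eef_pos: [0.4429, -0.3229, 0.1325]
tcp_rot: [-0.001, 0.983, 0.185, -0.001]
wrist_force: [-0.3, 0.9, -1.1]
gripper_width: 0.024
```

Request:
servo_tool --rows '[[[0,0,-4],0,10],[[0,0,-4],0,10],[[0,0,-4],0,10],[[0,0,0],0,10],[[0,0,0],0,10]]'

```text
time: 22.07
eef_pos: [0.4432, -0.3238, 0.1212]
tcp_rot: [-0.0, 0.983, 0.184, -0.0]
wrist_force: [-0.1, 0.2, -1.6]
gripper_width: 0.0236
```

Request:
servo_tool --rows '[[[0,0,-2],0,10],[[0,0,-2],0,10],[[0,0,-2],0,10],[[0,0,0],0,10],[[0,0,0],0,10]]'

```text
time: 22.48
eef_pos: [0.4434, -0.3234, 0.1162]
tcp_rot: [-0.001, 0.983, 0.184, 0.0]
wrist_force: [-2.2, 3.6, 5.6]
gripper_width: 0.0234
```

Request:
servo_tool --rows '[[[0,0,1.5],0,10],[[-0.5,1.2,0],0,10],[[0,0,-1],0,10],[[0,0,0],0,10],[[0,0,0],0,10]]'

```text
time: 22.9
eef_pos: [0.4427, -0.3228, 0.1155]
tcp_rot: [0.0, 0.983, 0.184, -0.0]
wrist_force: [0.1, -0.7, -2.3]
gripper_width: 0.0239
```

Request:
servo_tool --rows '[[[0,0,-1],0,10],[[0,0,-1],0,10],[[0,0,-1],0,10],[[0,0,0],0,10],[[0,0,0],0,10]]'

```text
time: 23.32
eef_pos: [0.4428, -0.3228, 0.1127]
tcp_rot: [0.0, 0.983, 0.184, -0.0]
wrist_force: [1.2, -0.9, -1.7]
gripper_width: 0.0241
```

Now it enters the slot freely. Lower to near the floor.

Request:
servo_tool --rows '[[[0,0,-2],0,10],[[0,0,-3],0,10],[[0,0,-3],0,10],[[0,0,-2],0,10],[[0,0,0],0,10]]'

```text
time: 23.73
eef_pos: [0.4427, -0.3228, 0.1023]
tcp_rot: [0.0, 0.983, 0.185, -0.0]
wrist_force: [0.6, -1.9, -2.6]
gripper_width: 0.0239
```

Request:
servo_tool --rows '[[[0,0,-2],0,10],[[0,0,-3],0,10],[[0,0,-3],0,10],[[0,0,-2],0,10],[[0,0,0],0,10]]'

```text
time: 24.15
eef_pos: [0.4428, -0.3228, 0.0923]
tcp_rot: [0.0, 0.983, 0.185, -0.0]
wrist_force: [0.3, -1.8, -2.2]
gripper_width: 0.0238
```

Request:
servo_tool --rows '[[[0,0,-1],0,10],[[0,0,-1],0,10],[[0,0,-1],0,10],[[0,0,0],0,10],[[0,0,0],0,10]]'

```text
time: 24.57
eef_pos: [0.4429, -0.3228, 0.0898]
tcp_rot: [0.0, 0.983, 0.184, 0.0]
wrist_force: [1.0, -1.9, -1.4]
gripper_width: 0.0235
```

Request:
servo_tool --rows '[[[0,0,-0.7],0,10],[[0,0,-0.7],0,10],[[0,0,0],0,10],[[0,0,0],0,10],[[0,0,0],0,10]]'

```text
time: 24.98
eef_pos: [0.4429, -0.3228, 0.0885]
tcp_rot: [0.0, 0.983, 0.184, 0.0]
wrist_force: [1.0, -2.2, -1.2]
gripper_width: 0.024
```

Request:
servo_tool --rows '[[[0,0,-0.5],0,10],[[0,0,-0.5],0,10],[[0,0,0],0,10],[[0,0,0],0,10],[[0,0,0],0,10]]'

```text
time: 25.4
eef_pos: [0.4429, -0.3228, 0.0875]
tcp_rot: [0.0, 0.983, 0.184, 0.0]
wrist_force: [0.9, -2.2, -0.6]
gripper_width: 0.0234
```

Request:
servo_tool --rows '[[[0,0,-0.4],0,10],[[0,0,0],0,10],[[0,0,0],0,10],[[0,0,0],0,10],[[0,0,0],0,10]]'

```text
time: 25.82
eef_pos: [0.4429, -0.3228, 0.0874]
tcp_rot: [0.0, 0.983, 0.184, 0.0]
wrist_force: [-0.2, -2.2, 3.8]
gripper_width: 0.0243
```

Request:
servo_tool --rows '[[[0,0,-0.4],0,10],[[0,0,0],0,10],[[0,0,0],0,10],[[0,0,0],0,10],[[0,0,0],0,10]]'

```text
time: 26.23
eef_pos: [0.4429, -0.3228, 0.0874]
tcp_rot: [0.0, 0.983, 0.184, 0.0]
wrist_force: [-1.9, -0.3, 7.7]
gripper_width: 0.024
```

Request:
servo_tool --rows '[[[0,0,0.4],0,10],[[0,0,0],0,26],[[0,0,0],0,30],[[0,0,0],0,40],[[0,0,0],0,60]]'

```text
time: 26.65
eef_pos: [0.4423, -0.3221, 0.0862]
tcp_rot: [-0.001, 0.983, 0.184, -0.0]
wrist_force: [0.5, -0.2, 0.3]
gripper_width: 0.0383
```

Request:
servo_tool --rows '[[[0,0,0],0,90],[[0,0,0],0,90],[[0,0,0],0,90],[[0,0,0],0,90],[[0,0,0],0,90]]'

```text
time: 27.07
eef_pos: [0.4428, -0.3227, 0.087]
tcp_rot: [-0.0, 0.983, 0.184, 0.0]
wrist_force: [-0.1, -0.2, -0.1]
gripper_width: 0.071
```

Request:
servo_tool --rows '[[[0,0,5],0,90],[[0,0,25],0,90],[[0,0,35],0,90],[[0,0,35],0,90],[[0,0,0],0,90]]'

```text
time: 27.48
eef_pos: [0.4462, -0.3256, 0.1962]
tcp_rot: [0.006, 0.983, 0.184, 0.004]
wrist_force: [0.5, -0.6, 1.3]
gripper_width: 0.0899
```

Request:
servo_tool --rows '[[[-30,-20,10],0,90],[[-30,-20,10],0,90],[[-30,-20,0],0,90],[[-30,-20,0],0,90],[[-30,-20,0],0,90]]'

```text
time: 27.9
eef_pos: [0.2916, -0.4235, 0.208]
tcp_rot: [0.001, 0.983, 0.185, 0.0]
wrist_force: [0.2, -0.1, -0.6]
gripper_width: 0.0899
```

Request:
servo_tool --rows '[[[0,0,0],0,90],[[0,0,0],0,90],[[0,0,0],0,90],[[0,0,0],0,90],[[0,0,0],0,90]]'

```text
time: 28.32
eef_pos: [0.2938, -0.422, 0.207]
tcp_rot: [-0.0, 0.983, 0.185, 0.0]
wrist_force: [-0.2, 0.7, -0.6]
gripper_width: 0.0904
```

```bash
python3 - <<'E'
from h import *
print(arm.state()["joint_vel"].round(3))
a=arm.camera("scene");b=arm.camera("top");q=cv2.imread("pics/p5.png")
A=cv2.resize(a[60:280,140:440],None,fx=2,fy=2,interpolation=cv2.INTER_CUBIC)
B=cv2.resize(b[90:270,220:520],None,fx=2,fy=2,interpolation=cv2.INTER_CUBIC)
o=np.vstack([A[:,:],B])[:800];cv2.imwrite("pics/f6.png",cv2.resize(o,(450,600),interpolation=cv2.INTER_AREA))
cv2.imwrite("pics/f6b.png",A)
E
```

```text
[ 0.002 -0.    -0.001 -0.     0.001 -0.002]
```

View pics/f6.png

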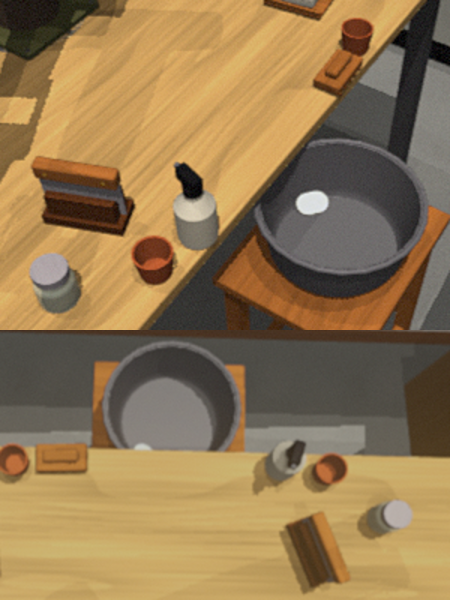

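```bash
python3 - <<'E'
from h import *
c=arm.calibration("scene")
for z in(-.167,-.15,-.13):print(z,ray(c,348,195.3,z))
t=arm.calibration("top");print("top vis part",ray(t,220+142/1.5,90+(447-330)/1.5,-.165), "basin mouth c",ray(t,336,141,-.05))
# handle check: same far corners as at start in top picture, lean via handle centre
b=arm.camera("top");cv2.imwrite("pics/g7.png",np.hstack([cv2.resize(cv2.imread("pics/top0.png")[200:275,400:470],None,fx=5,fy=5,interpolation=cv2.INTER_CUBIC),cv2.resize(b[200:275,400:470],None,fx=5,fy=5,interpolation=cv2.INTER_CUBIC)]))
E
```

```text
-0.167 [ 0.66730767  0.00928744 -0.167     ]
-0.15 [ 0.67376884 -0.0030188  -0.15      ]
-0.13 [ 0.68137022 -0.01749673 -0.13      ]
top vis part [ 0.68740228  0.0134006  -0.165     ] basin mouth c [ 0.74847265 -0.0525202  -0.05      ]
```

View pics/g7.png

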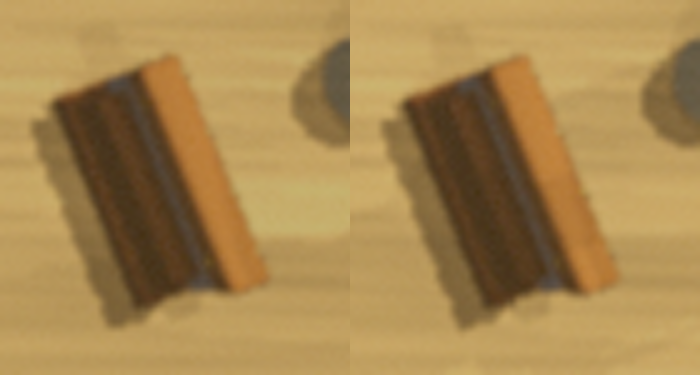

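```bash
python3 -c "
from h import *
print(arm.hand_in());print(arm.state()['time'])"
```

```text
the job is handed in; nothing more can be done
None
the job is handed in; nothing more can be done
```

I took the scraper from its block and pushed the soap over the table's far edge into the basin. I then stood the scraper back in its slot, released it, drew the arm clear and handed the job in at about 28 s. No verdict is reported.

**Soap:** it looks at rest in the basin, at the same pixel in two pictures about 9 s apart. I estimate it 0.09–0.10 m from the basin's axis, inside the 0.125 m limit. It sits near the wall on the table side, so it may be leaning a little on the wall.

**Scraper:** the last top picture shows it in the same pose as at the start. I felt it touch the slot floor at the height it was taken from. The bystanders in view look unmoved; the bowl was out of frame in the last picture and the dish and bar mostly so.

**What did not go smoothly:**
- **Lean:** the interface only turns the tool about vertical, so the blade was held upright instead of leaning 10°.
- **Pressing force:** the blade dug in on the first few millimetres, before reaching the soap, with about 12 N on the table. I eased off and the rest of the push ran at about 6–8 N, above the suggested 4–6 N. I read forces only at the end of each call, so a short peak in between could have gone unseen.
- **Reinsertion:** the blade touched the slot wall once. I lifted it, moved it about 1.3 mm sideways, and it went home freely.
- **Block width:** the wrist picture gave about 54 mm for the block, which is 60 mm wide. I never explained that difference.

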